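# Close the peg flap of the dominoes score board

## Task

Close the red peg flap on the score board held in the bench vise: from behind, push it over gently with the fingertips until it lies flat, and keep it pressed down while you push it along until its front edge is tucked fully home beneath the brass lip, so that it stays shut when you let go. Do not pinch or take hold of the flap, keep off the felt lining on its inner side, and leave the tumbler, the tray cup and the fish bottle opener as they are.

Things in the scene. Friction and masses are not known exactly. Their poses are not given: they have to be found in the camera images.
- vise: Iron bench vise with blue jaws, fixed to the table; base 150 x 110 mm. Origin: centre of its underside on the table, z up. It grips a level wooden score board by the keel beneath it. Its +y is the direction in which the flap folds over and is then pushed under the lip. The screw handle sticks out to x = -125 mm in this frame, 66 mm above the table.
- flap (a joint): Angle of the flap about its hinge, rad: 0 = flat shut, pi/2 = upright, 2.1 = leaning back (to the vise's -y) against its stop. The hinge is sprung open: at rest it stands anywhere from about 1.5 to 2.1; let go when not under the lip it rises again. Holding it flat takes some 0.06 N m (1.5 N at mid-flap). Tucked and let go it rests at about 0.04.
- flap_slide (a joint): Travel of the hinge pin in its slotted guides, m, along the vise's +y: 0 at the start, 0.014 at the stop (flap fully home under the lip). Friction about 3 N. The edge begins to go under the lip at 0.004, for which the flap must be pressed flat; otherwise the edge strikes the lip or runs on top of it.
- hinge_mid (a point): Middle of the hinge axis. At the start x = 0, y = -105 mm in the vise's frame, 0.5 mm above the board's top. Axes parallel to the vise's: x along the hinge axis, y in the direction of folding and tucking, z up. Moves along y with joint flap_slide.
- flap_edge (a point): Middle of the flap's free front edge (plain aluminium strip, 3 mm thick), 84 mm from the hinge axis. Its axes turn with the flap: y from hinge to edge, z out of the outer (red) face, which looks up when shut.
- step_foot (a point): Middle of the foot of the 5 mm high step across the outer face, 46 mm from the hinge axis; axes as flap_edge. Nearer the hinge the outer face is flat, 3 mm above the hinge axis when shut. The step's upright face looks to the hinge: fingertips push on it to slide the flap. From its crest the flap slopes down over 24 mm, then is 3 mm thick for 14 mm to the edge.
- flap_plate: The red aluminium flap, 92 mm wide (along x), 84 mm from hinge axis to front edge, 3 mm thick (8 mm at the step). Origin on the hinge axis; axes as flap_edge.
- flap_lining: Blue felt-covered pad, 72 x 34 x 2 mm, on the inner side of the flap (24 to 58 mm from the hinge axis); not to be touched. Origin on the hinge axis.
- lip (a point): Middle of the lower front edge of the fixed brass lip, at x = 0, y = -17 mm in the vise's frame, 6.5 mm above the board's top; axes as the vise's. The lip is 100 mm wide, 4 mm thick and overhangs 14 mm toward the flap (y = -17 to -3 mm). The gap beneath leaves 3 mm over the flap's edge.
- tumbler: Chunky glass tumbler, 76 mm across, 90 mm high, loose on the table. Origin: centre of its underside, z up.
- tray_cup: Aluminium tray cup, 72 mm across, 70 mm high, loose on the table. Origin: centre of its underside, z up.
- fish_opener: Brass bottle opener shaped like a fish, about 115 x 34 x 6 mm, lying on the table. Origin: centre of its underside, z up.
- board_top (a point): Centre of the score board's top, at x = 0, y = 14 mm in the vise's frame, 130 mm above the table; axes as the vise's. The board is 130 mm (x) by 252 mm (y), 20 mm thick. Two thin score pegs stand 22 mm high on it beyond the lip, 33 and 73 mm toward +y from here. The peg trough under the flap is 84 x 52 mm, 15 mm deep.
Not all that is in view belongs to the job. Leave any green look-alike of the tumbler alone. What is shaped like the tray_cup but brown is not meant.

How it is judged:
By the outcome, as a careful person would: the job done as asked, in the order asked, and still so for the second after the job is handed in, with the robot touching nothing.
It also fails if it takes over 38 s, if anything falls off the work surface, if the arm or the gripper's body presses on something with over 40 N, if the wrist force passes 120 N, or if a joint passes its speed limit or range.

## Robot

A 6-joint arm with a two-finger parallel gripper is mounted at the origin on the work surface. World frame = base frame: x ahead of the robot, y to its left, z up, the work surface at z = 0. Lengths are in m, angles in degrees, forces in N, time in s.
With the tool pointing down it reaches from about 0.3 to 0.75 m from the base axis. Payload 8.5 kg.
Tool frame: the origin (TCP) lies between the finger pads; the fingertips stand 17 mm ahead of it and the grasp point (between the pads) lies 2 mm behind it (env.tip_reach is the distance from the TCP to the fingertips, in m); z points along the fingers, y is the line along which they close (so a half turn about z gives the same grasp; the last joint's range is limited). The gripper opens to 85 mm and grips with 20 to 120 N. Pads are 22 mm wide; open, the fingers measure 114 mm over their backs; the gripper's body (76 mm by 85 mm) begins 54 mm behind the grasp point. The pads swing forward as they close: fully open they stand 13 mm farther back than shut.
Start: joints at [-79.658, 21.807, 74.336, -0, 83.858, -12.336], TCP at [0.212, -0.507, 0.248] pointing down, gripper open.
Joint ranges: [-178.18, 178.18], [-50.72, 133.34], [12.68, 142.11], [-81.47, 261.47], [9.98, 163.14], [-165.26, 165.26]. Speed limits (degrees/s): [136.94, 136.94, 180, 180, 180, 180].

## Interface

Orientations are given as a 3x3 rotation matrix whose columns are the frame's x, y, z axes.
In Python, from rig import env, viewer gives the robot as it stands.
- The arm moves only by the tool move_arm, never from a script. Its argument "motion" is a list of rows, each a list of 2 entries, a list of its own where there are three numbers: the shift along the tool's x, y, z normalised to -1 to 1, where 1 is 50 mm, then the turn, a rotation vector about the tool's x, y, z normalised to -1 to 1, where 1 is 8 degrees. A call has 1 to 20 rows; each row shifts and turns the commanded pose from where the row before left it, along the tool's axes as they then stand; what a row does not reach is not made up. A row lasts 1/10 s, in which the tool goes at most 50 mm and 8.59 degrees, less where a joint would pass 70% of its speed; a pose out of reach is approached as far as the arm can. A call with a number of a shift or a turn outside -1 to 1 is refused whole. A call with a gripper value outside its range is refused whole. "claw" is the closure, from 0 (fully open) to 1 (shut), set as the call begins (left out, the last holds). The fingers move at their own pace and stop on an object; "force" is the grip in N (left out, the last holds). Time passes only in rows, so rows that do not move let the fingers close. It gives the time, the measured TCP pose, the force, the opening and the grip force at its end, in the units of the state.
- env.observe(): the state, without advancing time (a new reading comes with each control period).
- viewer.get_image(name): name is "scene" or "top" or "wrist"; returns a dict with "frame" (420x560x3 uint8, red, green, blue), "depth" (420x560 float32, m along the optical axis (not along the pixel's ray), 0 where there is no reading), "fx", "fy", "cx", "cy" (pixels), "eye" and "attitude" of the camera in the world; the wrist camera has in their place "T_tool_cam" (4x4, takes a point from camera to tool coordinates, whose origin is the TCP and whose axes are the flange's). Camera axes: x right, y up, looking along -z (the intrinsics and any distortion apply to the point x, -y, -z); pixel columns grow to the right and rows downward; lengths in m; the calibration is good to about 2 mm. A picture is of the moment at which its call begins: read the wrist's pose just before it.
- env.close_job(): hands the job in; it is judged then, once.
The state is a dict: "time_s": time; "q": joint angles; "qvel": joint speeds; "joint_efforts": joint torques, N m; "position": TCP position; "tool_rot": TCP orientation; "ft_force": force on the tool from outside, world axes, zero at the start; "wrist_torque": the same for the moment, N m; "grip_width": finger opening in m; "gripper_force": force on a finger pad.
Only numpy, scipy, OpenCV 4.12 (cv2) and the standard library are available. Lean on these libraries where they do the work, as an engineer would, in place of code of your own. Each camera call takes 0.05 s, during which the arm holds its last target. There are 200 camera calls.

## Working session

There is one attempt and no reset: what is moved stays moved. The work goes in short steps, Python scripts to look and compute and a tool call to move; the robot and the scene stay as the last step left them, time stands still between calls to the robot, and variables do not carry over. Pictures are saved under pics/ and viewed, at most 10 in all, crops included, and the job is handed in when it is done.

Besides the shell and the picture viewer there is one more tool, called as name(argument=value, ...) on one line, values as JSON. move_arm: Moves the arm, as the interface text tells. Scaled input: -1 to 1 covers 50 mm each way for a shift and 8 degrees each way for a turn. Its arguments: {"type":"object","properties":{"motion":{"type":"array","items":{"type":"array"}},"claw":{"type":"number"},"force":{"type":"number"}},"required":["motion"]}

```bash
mkdir -p pics; ls; cat > h.py <<'E'
import numpy as np, cv2
from rig import env, viewer
def snap(n):
    s=env.observe(); im=viewer.get_image(n)
    if 'eye' in im: R=np.array(im['attitude']);t=np.array(im['eye'])
    else:
        T=np.array(im['T_tool_cam']);Rt=np.array(s['tool_rot']);R=Rt@T[:3,:3];t=Rt@T[:3,3]+np.array(s['position'])
    im['R'],im['t']=R,t
    return im
def cloud(im):
    h,w=im['depth'].shape;u,v=np.meshgrid(np.arange(w),np.arange(h));d=im['depth']
    p=np.stack([(u-im['cx'])/im['fx']*d,-(v-im['cy'])/im['fy']*d,-d],-1)
    return p@im['R'].T+im['t']
def save(im,n): cv2.imwrite('pics/'+n,im['frame'][...,::-1])
E
python3 - <<'E'
from h import *
a=snap('scene');b=snap('top')
cv2.imwrite('pics/a.png',np.hstack([a['frame'],b['frame']])[...,::-1][:, :,:] if 0 else cv2.resize(np.vstack([a['frame'],b['frame']])[...,::-1],(400,600)))
save(a,'scene0.png');save(b,'top0.png')
for i in(a,b):print(i['R'],i['t'],i['fx'],i['cx'],i['cy'],[k for k in i])
print(env.observe(),env.tip_reach)
E
```

```text
pics
[[ 0.23729424 -0.71360703  0.65913311]
 [ 0.97138087  0.16695608 -0.16895229]
 [ 0.01051926  0.68036069  0.73280193]] [ 1.2783659 -0.1428126  0.9876772] 468.4600770443632 279.78732569007036 210.60889567696802 ['frame', 'depth', 'fx', 'fy', 'cx', 'cy', 'eye', 'attitude', 'R', 't']
[[-0.02848942  0.99692545 -0.07299319]
 [-0.99928548 -0.03021899 -0.02270094]
 [-0.02483693  0.0722943   0.99707405]] [0.42268418 0.0353001  1.19373554] 526.2734571116825 276.1924620805522 213.49391640256107 ['frame', 'depth', 'fx', 'fy', 'cx', 'cy', 'eye', 'attitude', 'R', 't']
{'time_s': 0.1, 'q': array([-7.96581533e+01,  2.18369356e+01,  7.43780326e+01, -1.63538036e-03,
        8.38574703e+01, -1.23379613e+01]), 'qvel': array([-0.04185057, -0.04847842, -0.12290175, -0.02213294,  0.06532387,
       -0.04748839]), 'joint_efforts': array([ 2.07314763e-03, -4.49222946e+01, -2.31658745e+01, -2.97663155e-04,
        3.65894412e-03, -9.01249933e-06]), 'position': array([ 0.21199901, -0.50724906,  0.24778932]), 'tool_rot': array([[ 9.22672879e-01,  3.85583576e-01, -2.54884366e-04],
       [ 3.85583584e-01, -9.22672079e-01,  1.23865708e-03],
       [ 2.42431138e-04, -1.24115452e-03, -9.99999200e-01]]), 'ft_force': array([ 0.02974039,  0.20342146, -0.13922631]), 'wrist_torque': array([-0.03336914, -0.05106388, -0.02748554]), 'gripper_force': 0.0, 'grip_width': 0.08528695205930464} 0.017
```

View pics/scene0.png

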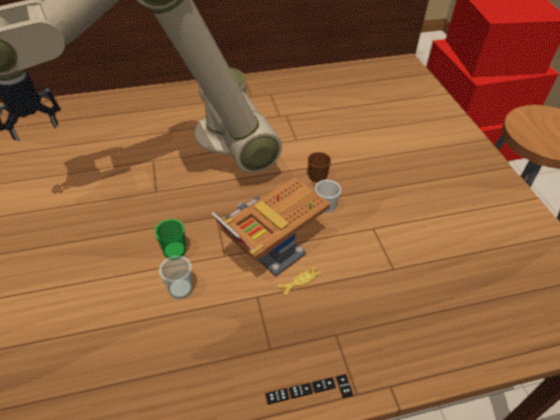

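View pics/top0.png

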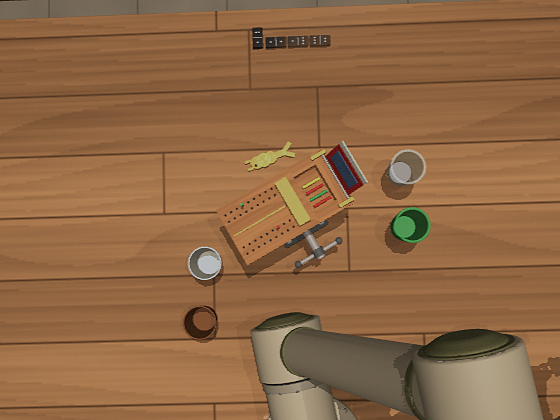

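The two pictures show the board at about (285,205) in the top view. The flap leans back at (345,168), the brass lip is at (293,200) and the vise handle at (318,250). The clear tumbler is at (407,167) with its green look-alike at (410,225). The tray cup is at (205,263) with the brown one at (202,322), and the opener is at (270,158). The only candidate for the flap is the red plate with the blue lining at (345,168). The red stick at (315,188) is a score peg and the red boxes are background.

```bash
cat > m.py <<'E'
from h import *
b=snap('top');P=cloud(b)
z=P[...,2];m=((z>.124)&(z<.134)&(abs(P[...,0]-.45)<.25)&(P[...,1]<.3)&(P[...,1]>-.25)).astype(np.uint8)
n,l,st,c=cv2.connectedComponentsWithStats(m);k=1+np.argmax(st[1:,4]);m=l==k
pts=P[m][:,:2].astype(np.float32)
rc=cv2.minAreaRect(pts*1000);print(rc,st[k])
box=cv2.boxPoints(rc)
# vise +y: along long side, toward +world y
e=[box[1]-box[0],box[2]-box[1]];v=max(e,key=np.linalg.norm);v=v/np.linalg.norm(v)
if v[1]<0:v=-v
x=np.array([v[1],-v[0]]);C=np.array(rc[0])/1000;O=C-.014*v
print('y',v,'x',x,'O',O, 'zmed',np.median(z[m]))
R=np.array([[x[0],v[0],0],[x[1],v[1],0],[0,0,1]])
np.savez('vise.npz',R=R,O=np.r_[O,0])
Q=(P-np.r_[O,0])@R
hsv=cv2.cvtColor(b['frame'],cv2.COLOR_RGB2HSV).astype(int);H,S,V=hsv[...,0],hsv[...,1],hsv[...,2]
near=(abs(Q[...,0])<.08)&(Q[...,1]>-.2)&(Q[...,1]<-.07)
f=near&(Q[...,2]>.14)
print('flap pts',f.sum());q=Q[f];print(np.percentile(q,[1,10,50,90,99],axis=0).round(4))
A=np.polyfit(q[:,2],q[:,1],1);print('y=a z+b',A,'angle',np.pi/2+np.arctan(-A[0]))
lip=(abs(Q[...,0])<.06)&(Q[...,1]>-.03)&(Q[...,1]<.02)&(Q[...,2]>.1365)&(Q[...,2]<.146)
print('lip',np.percentile(Q[lip],[2,50,98],axis=0).round(4))
tm=(Q[...,1]<-.15)&(Q[...,1]>-.3)&(abs(Q[...,0])<.15)&(Q[...,2]>.03)&(Q[...,2]<.1)
print('tumbler-ish',np.percentile(Q[tm],[2,50,98],axis=0).round(3))
cr=b['frame'][120:290,190:440];cv2.imwrite('pics/crop.png',cv2.resize(cr,(750,510),interpolation=cv2.INTER_CUBIC)[...,::-1])
E
python3 m.py
```

```text
((516.2612915039062, 41.327484130859375), (130.2831573486328, 252.92417907714844), 28.677814483642578) [ 216  148  139  117 5910]
y [-0.47988373  0.87733203] x [0.87733203 0.47988373] O [0.52297966 0.02904484] zmed 0.12926502527640327
flap pts 1042
[[-0.0456 -0.1402  0.1409]
 [-0.0371 -0.1369  0.1482]
 [-0.0005 -0.1247  0.18  ]
 [ 0.0362 -0.1122  0.2034]
 [ 0.0447 -0.1086  0.2087]]
y=a z+b [-0.45703774 -0.0433698 ] angle 1.9994874013942823
lip [[-0.0481 -0.016   0.1368]
 [-0.0005 -0.0036  0.1398]
 [ 0.0479  0.0089  0.1434]]
tumbler-ish [[-0.148 -0.287  0.032]
 [-0.066 -0.255  0.081]
 [-0.023 -0.17   0.093]]
```

View pics/crop.png

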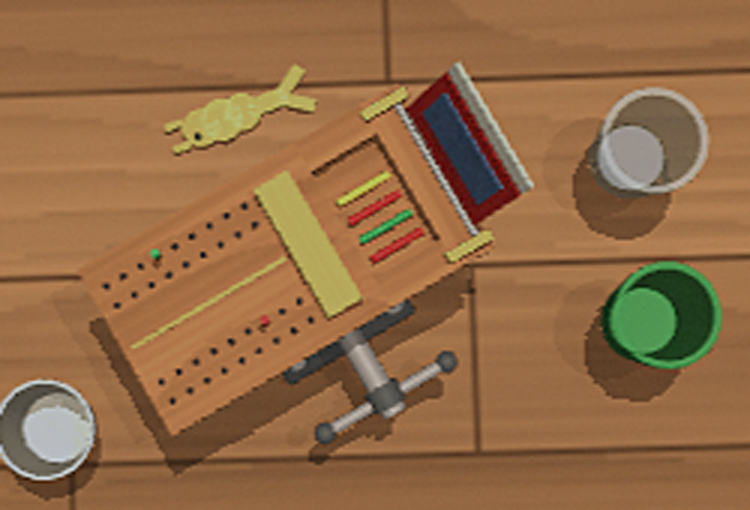

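The crop confirms the flap: a red plate with blue felt and an aluminium edge, leaning back at about 2.0 rad, between guides at (385,103) and (468,246). The board measures 130 x 253 mm, which matches. The handle is on the vise's -x side, as given.

First I turn the tool by 96° so that tool x equals vise +y, closing the fingers as it turns.

move_arm(motion=[[[0,0,0],[0,0,-1]],[[0,0,0],[0,0,-1]],[[0,0,0],[0,0,-1]],[[0,0,0],[0,0,-1]],[[0,0,0],[0,0,-1]],[[0,0,0],[0,0,-1]],[[0,0,0],[0,0,-1]],[[0,0,0],[0,0,-1]],[[0,0,0],[0,0,-1]],[[0,0,0],[0,0,-1]],[[0,0,0],[0,0,-1]],[[0,0,0],[0,0,-1]]], claw=1, force=20)

```text
time_s: 1.35
position: [0.212, -0.5073, 0.248]
tool_rot: [[-0.485, 0.875, -0.0], [0.875, 0.485, 0.001], [0.001, 0.0, -1.0]]
ft_force: [1.0, 0.3, 0.0]
grip_width: 0.0001
gripper_force: 0.0
```

move_arm(motion=[[[0.1,0.5,0],[0,0,0]],[[0.15,0.75,0],[0,0,0]],[[0.15,0.75,0],[0,0,0]],[[0.15,0.75,0],[0,0,0]],[[0.15,0.75,0],[0,0,0]],[[0.15,0.75,0],[0,0,0]],[[0.15,0.75,0],[0,0,0]],[[0.15,0.75,0],[0,0,0]],[[0.15,0.75,0],[0,0,0]],[[0.15,0.75,0],[0,0,0]],[[0.15,0.75,0],[0,0,0]],[[0.15,0.75,0],[0,0,0]],[[0.15,0.75,0],[0,0,0]],[[0.15,0.75,0],[0,0,0]],[[0.1,0.3,0],[0,0,0]],[[0,0,0],[0,0,0]]])

```text
time_s: 2.95
position: [0.624, -0.1585, 0.2476]
tool_rot: [[-0.482, 0.876, -0.001], [0.876, 0.482, 0.001], [0.001, -0.001, -1.0]]
ft_force: [-0.4, -0.3, -0.1]
grip_width: -0.0
gripper_force: 0.0
```

```bash
cat > st.py <<'E'
from h import *
s=env.observe();v=np.load('vise.npz');R,O=v['R'],v['O']
print('t',round(s['time_s'],2),'TCP vise mm',((s['position']-O)@R*1000).round(1),'F vise',(s['ft_force']@R).round(2),'grip',round(s['grip_width'],4))
print('tool axes in vise\n',(R.T@s['tool_rot']).round(3), s['q'].round(1))
E
python3 st.py; python3 - <<'E'
from h import *
v=np.load('vise.npz');R,O=v['R'],v['O']
w=snap('wrist');save(w,'w1.png');P=(cloud(w)-O)@R
q=P[(abs(P[...,0])<.06)&(P[...,1]<-.09)&(P[...,1]>-.16)&(P[...,2]>.15)&(w['depth']>0)]
print(len(q));print(np.percentile(q,[1,50,99],axis=0).round(4) if len(q) else '')
E
```

```text
t 2.95 TCP vise mm [  -1.4 -213.   247.6] F vise [-0.45 -0.07 -0.12] grip -0.0
tool axes in vise
 [[-0.003  1.    -0.001]
 [ 1.     0.003  0.001]
 [ 0.001 -0.001 -1.   ]] [-24.8  31.6  57.8   0.   90.6 -53.6]
7819
[[-0.0421 -0.1395  0.1543]
 [ 0.0028 -0.1283  0.1884]
 [ 0.048  -0.1118  0.2093]]
```

View pics/w1.png

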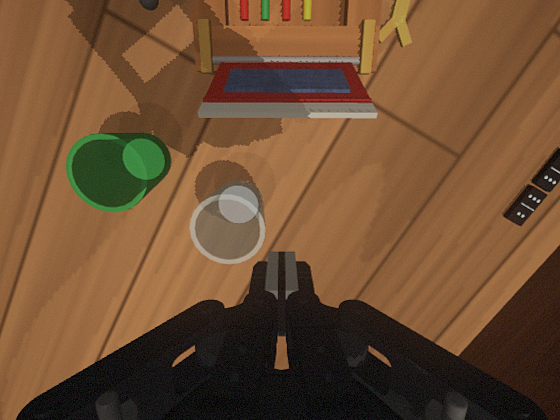

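The wrist view shows the flap's rear edge ahead at rows 105–118, columns 198–378, centred on the fingers. The fingers are shut at (283,270) and the tumbler is well below tip height. I go down slightly and push the flap upright with the finger ends.

move_arm(motion=[[[0,0,0.3],[0,0,0]],[[0,0,0.3],[0,0,0]],[[0.2,0,0.2],[0,0,0]],[[0.3,0,0],[0,0,0]],[[0.3,0,0],[0,0,0]],[[0.2,0,0],[0,0,0]],[[0.16,0,0],[0,0,0]],[[0.12,0,0],[0,0,0]],[[0.12,0,0],[0,0,0]],[[0.12,0,0],[0,0,0]],[[0.12,0,0],[0,0,0]],[[0.12,0,0],[0,0,0]],[[0,0,0],[0,0,0]]])

```text
time_s: 4.3
position: [0.5807, -0.0821, 0.2084]
tool_rot: [[-0.48, 0.877, -0.0], [0.877, 0.48, 0.0], [0.0, -0.0, -1.0]]
ft_force: [-0.1, 0.7, -0.1]
grip_width: -0.0002
gripper_force: 0.0
```

```bash
python3 st.py; cat > fl.py <<'E'
from h import *
import sys
v=np.load('vise.npz');R,O=v['R'],v['O']
for n in('top','scene'):
    b=snap(n);P=(cloud(b)-O)@R;f=b['frame'].astype(int)
    red=(f[...,0]>1.8*f[...,1])&(f[...,0]>1.8*f[...,2])&(f[...,0]>60)
    q=P[red&(abs(P[...,0])<.05)&(P[...,1]<-.02)&(P[...,1]>-.16)&(P[...,2]>.127)&(P[...,2]<.23)]
    print(n,'red',len(q));
    if len(q):print(np.percentile(q,[2,50,98],axis=0).round(4))
    cv2.imwrite('pics/%s_%s.png'%(sys.argv[1],n),b['frame'][...,::-1])
E
python3 fl.py a
```

```text
t 4.3 TCP vise mm [  -2.7 -125.2  208.4] F vise [ 0.26  0.63 -0.1 ] grip -0.0002
tool axes in vise
 [[-0.001  1.    -0.   ]
 [ 1.     0.001  0.   ]
 [ 0.    -0.    -1.   ]] [-19.6  27.2  72.2   0.   80.6 -48.3]
top red 48
[[-0.0369 -0.1108  0.1296]
 [-0.0101 -0.1097  0.191 ]
 [ 0.0232 -0.0936  0.2003]]
scene red 245
[[-0.0252 -0.1151  0.1315]
 [ 0.0206 -0.1091  0.17  ]
 [ 0.0452 -0.1021  0.1993]]
```

The flap is now about upright. I lower the tips below the step, then follow the folding arc.

move_arm(motion=[[[0,0.04,0.16],[0,0,0]],[[0,0,0.16],[0,0,0]],[[0,0,0.16],[0,0,0]],[[0.12,0,0],[0,0,0]],[[0.13,0,0.01],[0,0,0]],[[0.12,0,0.03],[0,0,0]],[[0.12,0,0.04],[0,0,0]],[[0.08,0,0.05],[0,0,0]],[[0.08,0,0.05],[0,0,0]],[[0.06,0,0.07],[0,0,0]],[[0.06,0,0.07],[0,0,0]],[[0,0,0],[0,0,0]]])

```text
time_s: 5.6
position: [0.564, -0.0476, 0.1678]
tool_rot: [[-0.48, 0.877, -0.001], [0.877, 0.48, 0.0], [0.001, -0.0, -1.0]]
ft_force: [0.6, 0.1, 0.2]
grip_width: -0.0
gripper_force: 0.4
```

```bash
python3 st.py;python3 fl.py b; python3 - <<'E'
from h import *
a=cv2.imread('pics/b_scene.png')[160:280,190:350];cv2.imwrite('pics/bc.png',cv2.resize(a,None,fx=4.5,fy=4.5,interpolation=2))
E
```

```text
t 5.6 TCP vise mm [ -0.8 -87.  167.8] F vise [ 0.61 -0.21  0.22] grip -0.0
tool axes in vise
 [[-0.     1.    -0.   ]
 [ 1.     0.     0.001]
 [ 0.001 -0.    -1.   ]] [-16.8  27.4  79.2   0.   73.5 -45.5]
top red 289
[[-0.0427 -0.0821  0.1476]
 [-0.0103 -0.0597  0.1671]
 [ 0.0335 -0.0474  0.1739]]
scene red 509
[[-0.0437 -0.0979  0.1376]
 [ 0.0211 -0.0808  0.1514]
 [ 0.0453 -0.0478  0.1756]]
```

View pics/bc.png

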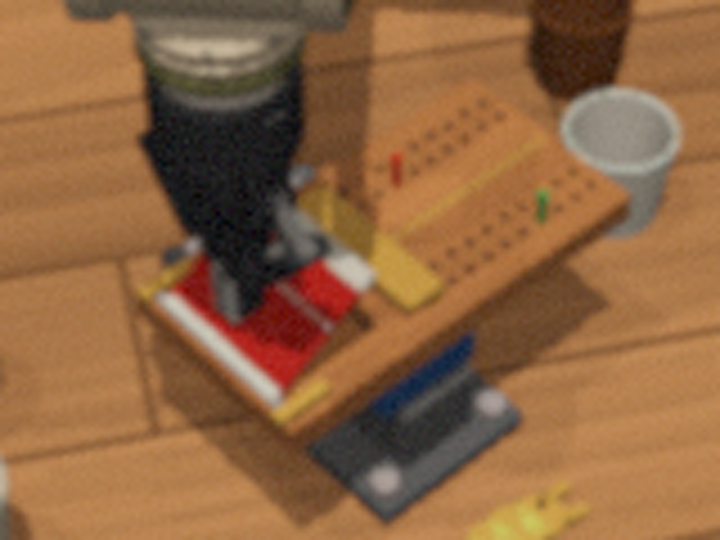

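The picture shows the tips on the red outer face behind the step (crop 240,300), with the flap at about 30° and its edge short of the lip. I continue down to flat.

move_arm(motion=[[[0.05,0,0.08],[0,0,0]],[[0.04,0,0.08],[0,0,0]],[[0.03,0,0.06],[0,0,0]],[[0.01,0,0.06],[0,0,0]],[[0,0,0.04],[0,0,0]],[[0,0,0.02],[0,0,0]],[[0,0,0],[0,0,0]],[[0,0,0],[0,0,0]]])

```text
time_s: 6.5
position: [0.5611, -0.0424, 0.1513]
tool_rot: [[-0.48, 0.877, -0.0], [0.877, 0.48, 0.0], [0.0, -0.0, -1.0]]
ft_force: [-0.5, 1.2, 2.2]
grip_width: -0.0002
gripper_force: 0.9
```

```bash
python3 st.py
```

```text
t 6.5 TCP vise mm [ -0.9 -80.9 151.3] F vise [0.18 1.31 2.23] grip -0.0002
tool axes in vise
 [[ 0.  1. -0.]
 [ 1. -0.  0.]
 [ 0. -0. -1.]] [-16.4  28.1  81.1  -0.   70.9 -45. ]
```

move_arm(motion=[[[0,0,0.02],[0,0,0]],[[0,0,0],[0,0,0]],[[0,0,0],[0,0,0]]])

```text
time_s: 6.8
position: [0.5611, -0.0423, 0.1505]
tool_rot: [[-0.48, 0.877, -0.0], [0.877, 0.48, 0.0], [0.0, -0.0, -1.0]]
ft_force: [-1.8, 2.2, 4.9]
grip_width: -0.0004
gripper_force: 2.2
```

```bash
python3 st.py
```

```text
t 6.8 TCP vise mm [ -0.8 -80.9 150.5] F vise [-0.55  2.77  4.88] grip -0.0004
tool axes in vise
 [[-0.  1. -0.]
 [ 1.  0.  0.]
 [ 0. -0. -1.]] [-16.4  28.1  81.1   0.   70.8 -45. ]
```

move_arm(motion=[[[0,0,0.01],[0,0,0]],[[0.04,0,0],[0,0,0]],[[0.04,0,0],[0,0,0]],[[0.04,0,0],[0,0,0]],[[0.04,0,0],[0,0,0]],[[0.04,0,0],[0,0,0]],[[0,0,0],[0,0,0]]])

```text
time_s: 7.5
position: [0.5569, -0.0342, 0.1504]
tool_rot: [[-0.48, 0.877, 0.002], [0.877, 0.48, -0.002], [-0.002, 0.001, -1.0]]
ft_force: [-1.0, -2.4, 5.6]
grip_width: 0.0
gripper_force: 3.0
```

```bash
python3 st.py; python3 fl.py c
```

```text
t 7.5 TCP vise mm [ -0.6 -71.8 150.4] F vise [-2.   -1.64  5.59] grip 0.0
tool axes in vise
 [[ 0.     1.     0.001]
 [ 1.    -0.    -0.002]
 [-0.002  0.001 -1.   ]] [-15.6  27.6  82.   -0.1  70.2 -44.3]
top red 295
[[-0.041  -0.0653  0.1291]
 [-0.0086 -0.0412  0.1343]
 [ 0.0252 -0.0253  0.1395]]
scene red 483
[[-0.0447 -0.0856  0.1316]
 [ 0.0186 -0.0627  0.1351]
 [ 0.0452 -0.0265  0.1421]]
```

Flat and pressed. I push along in steps while watching the force.

move_arm(motion=[[[0.03,0,0],[0,0,0]],[[0.03,0,0],[0,0,0]],[[0.03,0,0],[0,0,0]],[[0.03,0,0],[0,0,0]],[[0,0,0],[0,0,0]]])

```text
time_s: 8.1
position: [0.5541, -0.0291, 0.1504]
tool_rot: [[-0.48, 0.877, 0.002], [0.877, 0.48, -0.002], [-0.003, 0.001, -1.0]]
ft_force: [1.4, -1.7, 6.5]
grip_width: -0.0001
gripper_force: 2.9
```

```bash
python3 st.py; python3 fl.py d
```

```text
t 8.1 TCP vise mm [ -0.6 -65.9 150.4] F vise [ 0.43 -2.23  6.47] grip -0.0001
tool axes in vise
 [[ 0.     1.     0.001]
 [ 1.    -0.    -0.003]
 [-0.003  0.001 -1.   ]] [-15.2  27.4  82.5  -0.1  70.  -43.8]
top red 287
[[-0.0426 -0.0594  0.1296]
 [-0.0111 -0.0351  0.1342]
 [ 0.0201 -0.0209  0.1392]]
scene red 483
[[-0.0451 -0.0801  0.1312]
 [ 0.0188 -0.0582  0.1354]
 [ 0.0454 -0.0216  0.1432]]
```

move_arm(motion=[[[0.03,0,0],[0,0,0]],[[0.03,0,0],[0,0,0]],[[0.03,0,0],[0,0,0]],[[0.03,0,0],[0,0,0]],[[0.03,0,0],[0,0,0]],[[0,0,0],[0,0,0]]])

```text
time_s: 8.8
position: [0.5506, -0.0223, 0.1503]
tool_rot: [[-0.48, 0.877, 0.002], [0.877, 0.48, -0.001], [-0.002, 0.001, -1.0]]
ft_force: [0.4, -2.6, 4.9]
grip_width: 0.0
gripper_force: 2.7
```

```bash
python3 st.py; python3 fl.py e
```

```text
t 8.8 TCP vise mm [ -0.4 -58.3 150.3] F vise [-0.87 -2.47  4.85] grip 0.0
tool axes in vise
 [[ 0.     1.     0.001]
 [ 1.    -0.    -0.002]
 [-0.002  0.001 -1.   ]] [-14.6  27.   83.2  -0.   69.7 -43.3]
top red 230
[[-0.0448 -0.0603  0.1295]
 [-0.0188 -0.0315  0.1342]
 [ 0.0142 -0.0205  0.1395]]
scene red 532
[[-0.0453 -0.0804  0.1317]
 [ 0.0148 -0.0601  0.1353]
 [ 0.045  -0.0222  0.142 ]]
```

```bash
python3 - <<'E'
from h import *
o=[cv2.resize(cv2.imread('pics/%s_scene.png'%k)[185:265,205:305],None,fx=4,fy=4,interpolation=2) for k in 'de']
w=snap('wrist')['frame'][...,::-1]
cv2.imwrite('pics/e2.png',np.vstack([np.hstack(o),cv2.resize(w[0:190],(800,271))]))
E
```

```text
(no output)
```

View pics/e2.png

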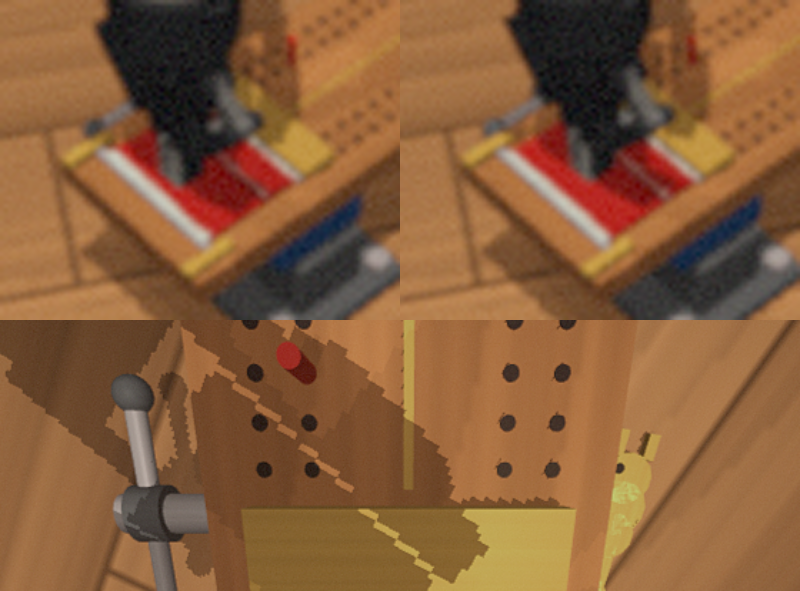

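Left crops, d against e: the flap has not moved since d while the tips slid forward. The tips, at (590,170), are still just behind the step line. The silver edge strip is still partly visible in front of the lip. I carry on until the tips bear on the step.

move_arm(motion=[[[0.03,0,0],[0,0,0]],[[0.03,0,0],[0,0,0]],[[0.03,0,0],[0,0,0]],[[0,0,0],[0,0,0]]])

```text
time_s: 9.35
position: [0.5487, -0.0188, 0.1503]
tool_rot: [[-0.48, 0.877, 0.003], [0.877, 0.48, -0.002], [-0.004, 0.001, -1.0]]
ft_force: [3.0, -5.7, 3.7]
grip_width: -0.0
gripper_force: 5.7
```

```bash
python3 st.py; python3 fl.py f
```

```text
t 9.35 TCP vise mm [ -0.4 -54.3 150.3] F vise [-0.08 -6.48  3.69] grip -0.0
tool axes in vise
 [[ 0.     1.     0.001]
 [ 1.    -0.    -0.004]
 [-0.004  0.001 -1.   ]] [-14.3  26.8  83.5  -0.1  69.5 -42.9]
top red 189
[[-0.0456 -0.0531  0.1302]
 [-0.0227 -0.03    0.1343]
 [ 0.0068 -0.0204  0.1391]]
scene red 555
[[-0.0456 -0.0799  0.1314]
 [ 0.0139 -0.0593  0.1352]
 [ 0.045  -0.0218  0.1425]]
```

move_arm(motion=[[[0,0,0.016],[0,0,0]],[[0.02,0,0],[0,0,0]],[[0.02,0,0],[0,0,0]],[[0,0,0],[0,0,0]]])

```text
time_s: 9.85
position: [0.5487, -0.0185, 0.1502]
tool_rot: [[-0.479, 0.878, 0.006], [0.878, 0.479, -0.005], [-0.007, 0.002, -1.0]]
ft_force: [4.6, -12.0, 5.9]
grip_width: -0.0001
gripper_force: 8.6
```

```bash
python3 st.py; python3 fl.py g
```

```text
t 9.85 TCP vise mm [ -0.2 -54.  150.2] F vise [ -1.74 -12.76   5.88] grip -0.0001
tool axes in vise
 [[ 0.     1.     0.002]
 [ 1.    -0.    -0.007]
 [-0.007  0.002 -1.   ]] [-14.2  26.8  83.6  -0.2  69.2 -42.8]
top red 189
[[-0.0459 -0.048   0.13  ]
 [-0.0247 -0.0304  0.1339]
 [ 0.004  -0.0204  0.1397]]
scene red 562
[[-0.0451 -0.0808  0.1311]
 [ 0.014  -0.0596  0.135 ]
 [ 0.0449 -0.0222  0.146 ]]
```

The push force rose to 13 N with no motion. The tip front is at y = -43 mm, so the step foot is at about -45 mm. The slope's foot is at -21 mm, and both agree with slide = 14 mm, so the flap is home at its stop. I relax the push and lift straight off.

move_arm(motion=[[[-0.02,0,0],[0,0,0]],[[-0.015,0,0],[0,0,0]],[[0,0,-0.03],[0,0,0]],[[0,0,-0.04],[0,0,0]],[[0,0,-0.1],[0,0,0]],[[0,0,-0.2],[0,0,0]],[[0,0,-0.4],[0,0,0]],[[0,0,-0.5],[0,0,0]],[[0,0,-0.5],[0,0,0]],[[-0.5,0,-0.3],[0,0,0]],[[-0.6,0,0],[0,0,0]],[[-0.6,0,0],[0,0,0]],[[-0.6,0,0],[0,0,0]],[[-0.5,0,0],[0,0,0]],[[0,0,0],[0,0,0]]])

```text
time_s: 11.45
position: [0.6153, -0.1426, 0.2518]
tool_rot: [[-0.478, 0.878, -0.001], [0.878, 0.478, 0.0], [0.001, -0.001, -1.0]]
ft_force: [-0.2, 0.5, -0.4]
grip_width: 0.0001
gripper_force: 0.0
```

```bash
python3 st.py; python3 fl.py k; python3 - <<'E'
from h import *
a=cv2.resize(cv2.imread('pics/k_scene.png')[175:285,200:340],(560,440),interpolation=2)
b=cv2.resize(cv2.imread('pics/k_top.png')[130:240,250:380],(520,440),interpolation=2)
cv2.imwrite('pics/k2.png',cv2.resize(np.hstack([a,b]),(800,326)))
E
```

```text
t 11.45 TCP vise mm [  -1.3 -194.9  251.8] F vise [ 0.03  0.52 -0.4 ] grip 0.0001
tool axes in vise
 [[ 0.002  1.    -0.001]
 [ 1.    -0.002  0.001]
 [ 0.001 -0.001 -1.   ]] [-23.8  30.2  59.7  -0.   90.2 -52.3]
top red 1382
[[-0.0449 -0.0836  0.1296]
 [-0.0006 -0.0541  0.1346]
 [ 0.0443 -0.0212  0.1403]]
scene red 723
[[-0.0455 -0.0807  0.1325]
 [ 0.0018 -0.053   0.1366]
 [ 0.0446 -0.0217  0.1419]]
```

View pics/k2.png

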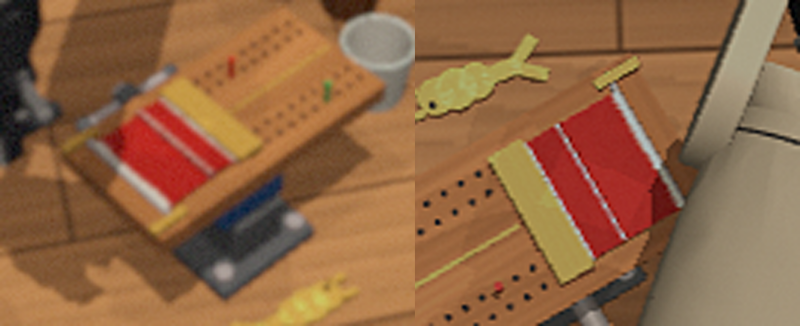

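The flap lies flat with its edge strip under the lip and the arm clear. Last check: the slide, from the light line at the step crest in the top view.

```bash
python3 - <<'E'
from h import *
v=np.load('vise.npz');R,O=v['R'],v['O']
b=snap('top');h,w=b['depth'].shape;u,vv=np.meshgrid(np.arange(w),np.arange(h))
d=np.stack([(u-b['cx'])/b['fx'],-(vv-b['cy'])/b['fy'],-np.ones_like(u,float)],-1)@b['R'].T
f=b['frame'].astype(int)
for z in(.1335,.1385):
    P=(b['t']+d*((z-b['t'][2])/d[...,2])[...,None]-O)@R
    for y in np.arange(-.1,-.01,.003):
        m=(abs(P[...,0])<.03)&(abs(P[...,1]-y)<.0015)
        print(round(y*1000),f[m].mean(0).round().astype(int),end=' ')
    print()
E
```

```text
-100 [125  82  50] -97 [128  82  49] -94 [125  78  44] -91 [132 123 115] -88 [161 166 160] -85 [148  95  87] -82 [144  33  28] -79 [146  36  32] -76 [147  38  33] -73 [151  39  34] -70 [158  41  36] -67 [159  41  36] -64 [161  42  37] -61 [162  42  37] -58 [163  43  37] -55 [164  43  38] -52 [164  43  38] -49 [166  43  37] -46 [155  32  27] -43 [164 128 129] -40 [160  59  56] -37 [161  40  35] -34 [161  42  37] -31 [160  42  37] -28 [159  41  37] -25 [159  41  37] -22 [158  35  30] -19 [167 100 103] -16 [170 162 119] -13 [171 150  75] -10 [170 151  80] 
-100 [123  82  51] -97 [129  83  49] -94 [129  79  44] -91 [124 105  91] -88 [160 168 163] -85 [149 115 108] -82 [145  37  31] -79 [145  35  31] -76 [146  38  33] -73 [152  39  34] -70 [158  41  36] -67 [159  41  36] -64 [160  42  37] -61 [162  42  37] -58 [163  43  37] -55 [164  42  38] -52 [164  43  38] -49 [165  43  38] -46 [158  33  28] -43 [162 116 116] -40 [160  69  67] -37 [160  38  34] -34 [161  42  37] -31 [160  42  37] -28 [160  42  37] -25 [159  42  37] -22 [158  36  32] -19 [165  81  83] -16 [170 164 130] -13 [171 150  76] -10 [171 151  79]
```

```bash
python3 -c "
from rig import env
print(env.close_job())"
```

```text
the job is handed in; nothing more can be done
None
```

I handed the job in: the flap is shut flat and home under the brass lip (slide about 14 mm in the last check), the arm is clear after about 12 s, and I never gripped it or went near the felt, tumbler, tray cup or opener.

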